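# Clear the solder reel and hold the fume gate half open

### The job

The solder reel on the fume intake's spindle blocks the intake's sprung sliding gate: lift the reel off the spindle and set it down gently, lying flat and let go, in the empty open tray. Then take the gate by its upright grip and slide it to half of its travel, where its pointer meets the middle mark, and finish while still holding it there with the fingers against its spring, which would shut it. Leave all the other things on the bench where they are.

Things in the scene. Friction and masses are not known exactly. Their poses are not given: they have to be found in the camera images.
- intake: Fume intake: grey steel box fixed to the bench, 60 mm high, spanning x -85..+55, y -100..+100 mm in its own axes (origin on the bench plane, z up), a 20 mm black duct stub beyond its -y end. A gate opens along its +y over a slatted top opening, between rails 8 mm high at x = +-40 mm. Place (left or right) and yaw vary.
- spindle_tip (a point): Centre of the top of the spindle, a fixed upright steel pin 9 mm thick on the intake at its x = -52, y = +38 mm. It ends 112 mm above the bench; a 26 mm wide shoulder 72 mm above the bench carries the reel.
- half_mark (a point): Middle (wider) of three black marks on the intake's top beside the +x rail, where the gate's pointer stands at half travel; at intake x = +50, y = +25 mm. The outer marks, at y = -15 and +65 mm, are closed and fully open.
- reel: Solder reel: grey wire wound between two grey plastic flanges, 54 mm outside diameter, 34 mm high, 16 mm hole, 100 to 210 g. Origin at the centre of its underside, z along its axis (up). At the start it sits on the spindle, underside 72 mm above the bench, and stops the gate's grip after about 25 mm of travel.
- tray: Empty open square tray of black plastic, fixed to the bench, 170 x 170 mm outside, 22 mm high, walls 5 mm. Origin at the centre of its underside on the bench, z up. On the left or the right of the intake.
- tray_in (a point): Centre of the tray's inner floor.
- gate_travel (a joint): Travel of the sprung suction gate, m: 0 closed, 0.080 fully open, 0.040 half. A bright steel plate that slides along the intake's +y. A spring always pushes it shut: about 2.5 N at closed, rising 1.5 N per 10 mm (8.5 N at half). Closed at the start.
- gate: The gate: steel plate with an upright grip, a black plastic tab 50 mm wide (x, across the slide), 10 mm thick (y, along the slide), 50 mm high. Origin at the centre of the tab's foot, 64 mm above the bench; axes as the intake's, at intake x = -13, y = -15 mm + travel. A thin pointer runs from its foot to +x. It passes the bare spindle 9 mm clear.
- cup_a: Bystander: small black cup, 40 mm across, 40 mm high, beyond the intake's +x side. Origin under its centre.
- cup_b: Bystander: small black cup, 36 mm across, 35 mm high, at the far side. Origin under its centre.
- board: Bystander: green circuit board lying flat, 45 x 70 x 9 mm, beyond the intake's +x side. Origin under its centre.
- screwdriver: Bystander: small screwdriver with brass-coloured handle, 150 mm long, lying on the robot's side of the tray.
- braid_reel: Bystander: small flat reel, grey flanges with copper braid between, 38 mm across, 16 mm high, beyond the tray. Origin under its centre.
- blower: Bystander: blue bulb blower standing on its foot, 64 mm across, 100 mm high, near the right front. Origin under its centre.
- jar: Bystander: small white lidded jar, 48 mm across, 55 mm high, near the left front. Origin under its centre.

How it is judged (in metres and radians):
On the way, in this order (a step that is already met when the one before it is completed fails the run):
1. the reel is off the spindle and lies flat in the tray, let go and at rest (x of reel in the frame of tray between -0.056 and 0.056 m and y of reel in the frame of tray between -0.056 and 0.056 m and z of reel in the frame of tray_in below 0.006 m and angle between reel's own z axis and vertical below 0.12 rad and linear speed of reel below 0.02 m/s and contact force between each of the arm, the fingers and reel below 0.1 N), for 0.2 s.
2. the fingers hold the gate at half travel (value of joint gate_travel between 0.033 and 0.047 m and contact force between the fingers and gate above 4 N and contact force between reel and gate below 0.1 N), for 0.3 s.
At the end, for the whole second after the job is handed in: The reel lies flat (within 7 degrees) on the tray's floor, at rest and untouched by the robot; the gate's travel is 33 to 47 mm (half is 40 mm), still, and held there by the fingers on its grip with more than 4 N; the reel does not touch the grip (all of step 1 and all of step 2 and velocity of joint gate_travel between -0.01 and 0.01 m/s); the arm keeps its last pose, push and grip.
It fails at once if the reel is dropped (falls free by more than about 25 mm) or thrown (linear speed of reel above 0.7 m/s and contact force between the fingers and reel below 0.05 N).
It fails at once if a bystander is shoved more than 30 mm or knocked over (distance of any of cup_a, cup_b, board, screwdriver, braid_reel, blower, jar from where it was at the start of the episode above 0.03 m or angle between any of cup_a, cup_b, board, braid_reel, blower, jar's own z axis and vertical above 0.6 rad).
It also fails if it takes over 51 s, if anything falls off the work surface, if the arm or the gripper's body presses on something with over 40 N, if the wrist force passes 120 N, or if a joint passes its speed limit or range.

### The arm

A 6-joint arm with a two-finger parallel gripper is mounted at the origin on the work surface. World frame = base frame: x ahead of the robot, y to its left, z up, the work surface at z = 0. Lengths are in mm, angles in degrees, forces in N, time in s.
With the tool pointing down it reaches from about 325 to 925 mm from the base axis. Payload 3.1 kg.
Tool frame: the origin (TCP) lies at the very end of the fingers, on their centre line; the grasp point (between the pads) lies grasp_offset behind it (grasp_offset is the distance from the TCP to the grasp point, in mm); z points along the fingers, y is the line along which they close (so a half turn about z gives the same grasp; the last joint's range is limited). The gripper opens to 85 mm and grips with 20 to 120 N. Pads are 22 mm wide; open, the fingers measure 114 mm over their backs; the gripper's body (76 mm by 85 mm) begins 54 mm behind the grasp point. The pads swing forward as they close: fully open they stand 13 mm farther back than shut.
Start: joints at [-82.918, 12.427, 92.441, -0, 75.132, -6.429], TCP at [146.034, -607.711, 210.7] pointing down, gripper open.
Joint ranges: [-157.48, 157.48], [-44.54, 120.13], [17.64, 146.25], [-64.5, 244.5], [7.68, 150.69], [-147.95, 147.95]. Speed limits (degrees/s): [159.86, 159.86, 180, 180, 180, 180].

### API

Orientations are given as [roll, pitch, yaw] about the fixed x, y, z axes, in that order (R = Rz(yaw) Ry(pitch) Rx(roll)).
In Python, from station import * gives the robot as it stands. Calls block until the motion is done:
- goto(position, orientation): joint-space move of the TCP to a pose.
- move_l(position, attitude=None, speed=150): straight line of the TCP; attitude=None keeps the orientation; speed is the mean speed in mm/s.
- move_j(angles): joint-space move.
- grip(opening, squeeze=None): finger opening in mm; squeeze is the grip in N (None keeps the last); returns when the fingers have stopped.
- wait(seconds).
- solve_ik(position, orientation): joint angles nearest the present ones, or None.
- get_obs(): the state.
- get_image(name): name is "scene" or "top"; returns the picture (384x512x3 uint8, red, green, blue); there is no depth.
- get_calibration(name): a dict with "fx", "fy", "cx", "cy" (pixels), "R" (3x3) and "t" (3): a world point X has camera coordinates R X + t. Camera axes: x right, y down, z forward; pixel columns grow to the right and rows downward; lengths in mm; the calibration is good to about 2 mm. A picture is of the moment at which its call begins. get_calibration takes no time and is no camera call.
A pose or a line that the arm cannot do raises Unreachable and nothing moves.
- sign_off(): hands the job in; it is judged then, once.
Trained networks look in the newest picture that a camera, given by its name, has taken for a name from the list of things; names that differ only in an ending like _2 or _b are one class to them, and where a whole thing is asked for, a point or a joint stands for the part that bears it (a point fixed in the world has none). Each returns a list of dicts, best first, with "score" (0 to 1); they miss things now and then, are a little off and sometimes report something else, mostly with a low value. They report only what shows in the picture. A call takes as long as a camera call.
- spot_in(name, camera): "extent" ([centre column, centre row, width, height] in pixels, round what is visible of it).
- regions_of(name, camera): "region" (384x512 bool, what is visible of it) and "extent" ([centre column, centre row, width, height] in pixels, round what is visible of it).
The state is a dict: "t": time; "joint_pos": joint angles; "qvel": joint speeds; "effort": joint torques, N m; "tcp_pos": TCP position; "ee_rot": TCP orientation; "wrist_force": force on the tool from outside, world axes, zero at the start; "moment": the same for the moment, N m; "grip_width": finger opening in mm; "grip_force": force on a finger pad.
Only numpy, scipy, OpenCV 4.12 (cv2) and the standard library are available. Lean on these libraries where they do the work, as an engineer would, in place of code of your own. Each camera call takes 0.05 s, during which the arm holds its last target. There are 200 camera calls.

## Working session

There is one attempt and no reset: what is moved stays moved. The work goes in short steps, each a Python script; the robot and the scene stay as the last script left them, time stands still between calls to the robot, and variables do not carry over. Pictures are saved under pics/ and viewed, at most 10 in all, crops included, and the job is handed in when it is done.

```bash
mkdir -p pics; ls; python3 - <<'E'
from station import *
import cv2,numpy as np
a=get_image("scene");b=get_image("top")
cv2.imwrite("pics/s0.png",a[:,:,::-1]);cv2.imwrite("pics/t0.png",cv2.resize(b,(800,600))[:,:,::-1])
for c in("scene","top"):
    k=get_calibration(c);print(c,k)
    for n in("intake","reel","tray","gate","spindle_tip","half_mark","tray_in"):
        try: print(n,[(round(d["score"],2),np.round(d["extent"],1).tolist()) for d in spot_in(n,c)[:2]])
        except Exception as e: print(n,e)
o=get_obs();print(o)
E
```

```text
pics
scene {'fx': 357.55899989045605, 'fy': 357.55899989045605, 'cx': 261.2685492201631, 'cy': 193.73308549632122, 'R': array([[-0.1111473 ,  0.99380325,  0.00117169],
       [ 0.53054502,  0.06033319, -0.84550688],
       [-0.84033818, -0.09335418, -0.53396324]]), 't': array([  61.05868137, -215.57102531, 1561.79173026])}
intake [(0.97, [166.7, 203.8, 77.0, 57.5])]
reel [(0.66, [179.0, 180.8, 20.4, 19.7]), (0.26, [395.2, 185.4, 17.3, 21.1])]
tray [(0.75, [294.1, 216.4, 63.1, 39.1])]
gate [(0.81, [148.8, 195.1, 31.5, 31.5])]
spindle_tip [(0.64, [165.6, 206.1, 79.9, 49.3])]
half_mark [(0.68, [166.1, 203.8, 81.1, 60.3])]
tray_in [(0.66, [292.2, 214.8, 61.2, 36.8]), (0.59, [164.9, 207.4, 77.3, 52.1])]
top {'fx': 367.8340255432323, 'fy': 367.8340255432323, 'cx': 250.64761703387327, 'cy': 191.395066950395, 'R': array([[ 0.01916272, -0.99968368,  0.01628907],
       [-0.9950892 , -0.02065199, -0.09680386],
       [ 0.09710964, -0.01435405, -0.99517018]]), 't': array([ -29.17453823,  551.06178281, 1240.03780421])}
intake [(0.83, [333.1, 191.1, 73.5, 54.8]), (0.29, [343.0, 183.3, 35.3, 24.3]
[... 352 characters left out ...]
199.0, 55.9, 54.8])]
{'t': 0.8, 'joint_pos': array([-8.29190633e+01,  1.24248046e+01,  9.24378259e+01,  1.81658485e-03,
        7.51317436e+01, -6.42690622e+00]), 'qvel': array([ 0.01741404,  0.01455745,  0.08189611, -0.09721523,  0.02441756,
        0.00853677]), 'effort': array([ 5.34564988e-04, -3.96835828e+01, -3.04232097e+01, -1.49312077e-04,
        5.72745757e-04, -8.35666725e-06]), 'tcp_pos': array([ 146.04145506, -607.74595028,  210.75806824]), 'ee_rot': array([ 1.79994213e+02, -1.11503062e-03,  1.35073769e+01]), 'wrist_force': array([-0.61249367, -0.5355403 , -0.14219211]), 'moment': array([-0.02984885, -0.01331212,  0.03250247]), 'grip_force': 0.0, 'grip_width': 85.70129436891793}
```

```bash
python3 - <<'E'
import cv2
from station import *
b=get_image("top");cv2.imwrite("pics/t1.png",cv2.resize(b[150:240,280:390],None,fx=7,fy=6.6*7/6.6*0+6.6,interpolation=cv2.INTER_CUBIC)[:,:,::-1])
a=get_image("scene");cv2.imwrite("pics/s1.png",cv2.resize(a[150:250,110:235],None,fx=6,fy=6,interpolation=cv2.INTER_CUBIC)[:,:,::-1])
E
```

```text
(no output)
```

View pics/t0.png

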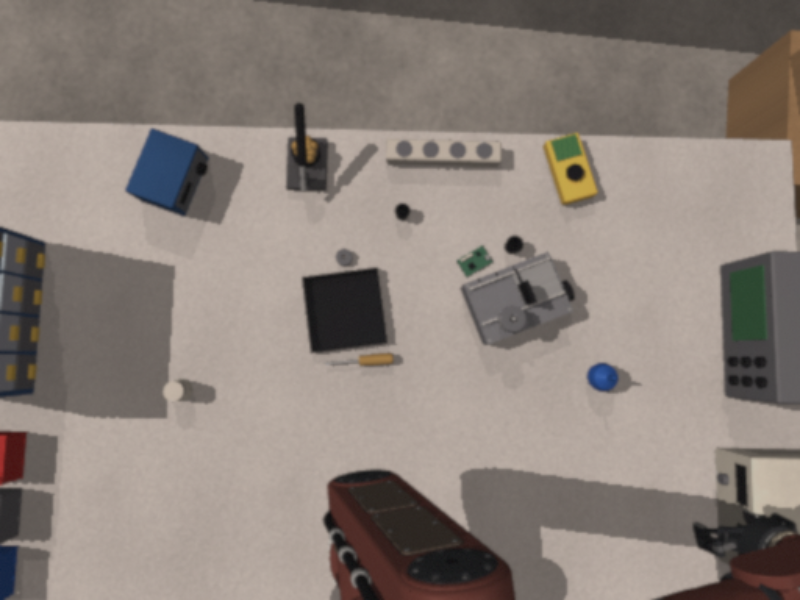

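View pics/s0.png

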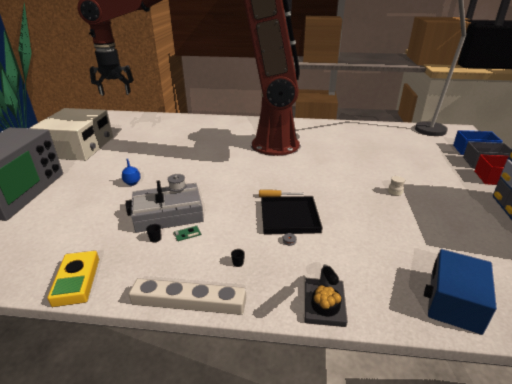

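View pics/t1.png

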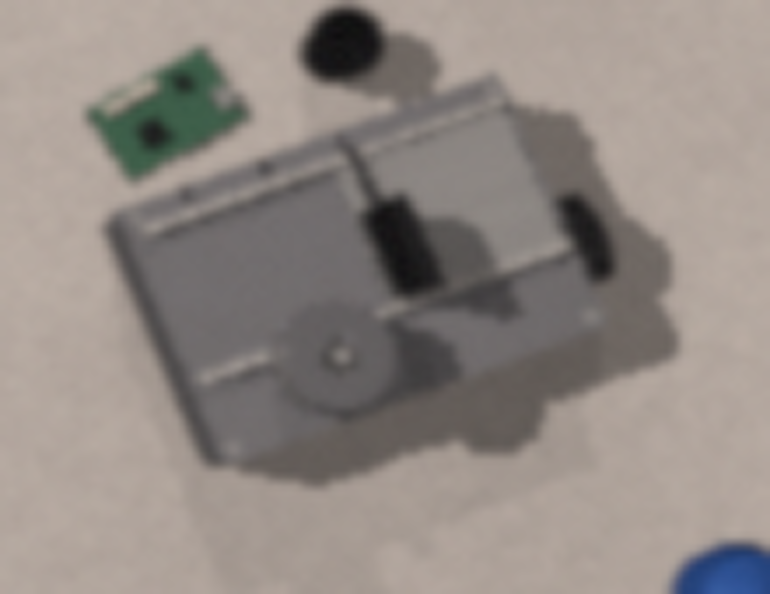

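View pics/s1.png

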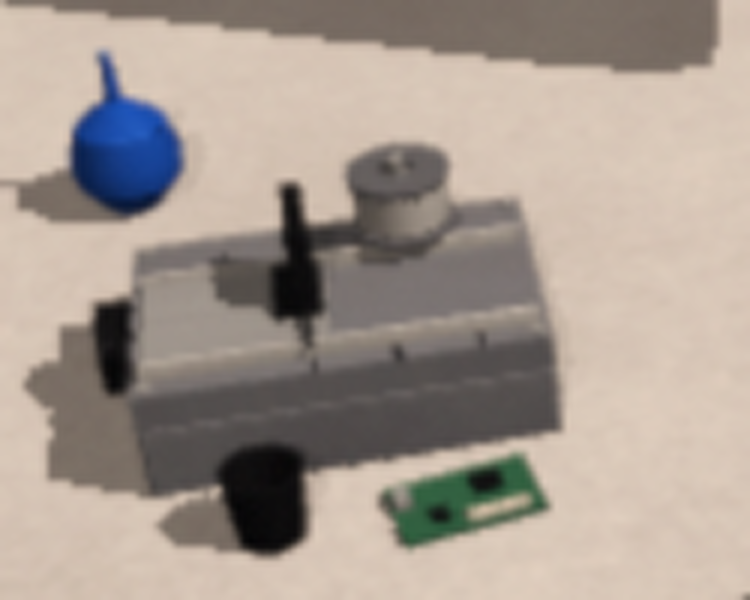

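The top view shows the intake to the right of the tray: spindle tip near top pixel (328,203), half mark near (317.5,174.6), tray corners about (194,178)–(248,221). The scene view shows the spindle tip near (176,176) and the three marks at (162–190, 206–211). I'll fit both poses from both cameras.

```bash
cat > h.py <<'E'
from station import *
import numpy as np
from scipy.optimize import least_squares
def proj(c,X):
    k=get_calibration(c);p=np.atleast_2d(X)@k["R"].T+k["t"]
    return np.c_[k["fx"]*p[:,0]/p[:,2]+k["cx"],k["fy"]*p[:,1]/p[:,2]+k["cy"]]
def w(pose,L):
    L=np.atleast_2d(np.array(L,float));c,s=np.cos(pose[2]),np.sin(pose[2])
    return np.c_[pose[0]+c*L[:,0]-s*L[:,1],pose[1]+s*L[:,0]+c*L[:,1],L[:,2]]
def fit(obs,x0):
    def r(p): return np.concatenate([((proj(c,w(p,[a[0] for a in l]))-[a[1] for a in l])).ravel() for c,l in obs.items()])
    s=least_squares(r,x0,x_scale=[1,1,.01],loss="soft_l1");return s.x,r(s.x)
E
python3 - <<'E'
from h import *
T=lambda x,y:(280+(x+.5)/7-.5,150+(y+.5)/6.6-.5)
S=lambda x,y:(110+(x+.5)/6-.5,150+(y+.5)/6-.5)
top=[((-52,38,112),T(340,355)),((50,25,60),T(265,165)),((50,65,60),T(185,192)),((55,-100,60),T(495,78)),((55,100,60),T(118,215)),((-85,100,60),T(222,455))]
sc=[((-52,38,112),S(397,157)),((50,25,60),S(398,352)),((50,65,60),S(482,338)),((50,-15,60),S(315,364)),((55,100,60),S(550,328)),((-85,100,60),S(520,203)),((-85,-100,60),S(135,250)),((55,-100,60),S(135,397))]
for o in({"top":top},{"scene":sc},{"top":top,"scene":sc}):
  best=min((fit(o,[650,-200,a]) for a in np.radians([-60,0,30,60,90])),key=lambda q:abs(q[1]).sum())
  print(best[0],np.degrees(best[0][2]),np.round(best[1].reshape(-1,2),1).tolist())
U=lambda x,y:((x+.5)/1.5625-.5,(y+.5)/1.5625-.5)
tr=[((85,85,22),U(303,278)),((85,-85,22),U(378,268)),((-85,-85,22),U(388,345)),((-85,85,22),U(313,353))]
p,r=fit({"top":tr},[650,80,0.1]);print("tray",p,np.round(r,1),proj("scene",w(p,[[0,0,15]])))
print(grasp_offset)
E
```

```text
[ 5.72097533e+02 -2.83142170e+02  3.77353073e-01] 21.620738487316437 [[0.1, 0.0], [-0.2, 0.2], [0.2, 0.2], [0.5, -0.7], [-0.4, -1.1], [-0.1, 1.6]]
[ 5.71980542e+02 -2.84910889e+02  3.90575861e-01] 22.37834840105686 [[-0.2, -0.3], [0.2, -0.1], [0.1, 0.1], [-0.0, 0.1], [0.9, 0.9], [-0.1, -1.4], [0.0, -0.4], [-0.9, 0.3]]
[ 5.72471195e+02 -2.84100899e+02  3.84901619e-01] 22.053238269751503 [[0.5, -0.1], [-0.0, 0.2], [0.4, 0.3], [0.6, -0.9], [-0.2, -0.9], [0.4, 1.6], [0.2, -0.2], [0.4, 0.1], [0.2, 0.3], [0.1, 0.2], [1.1, 1.1], [0.2, -1.3], [0.4, -0.4], [-0.8, 0.3]]
tray [5.24556881e+02 8.36772404e+01 1.48236591e-01] [-0.2 -0.2  0.5  0.1  0.4 -0.6 -0.9  0.7] [[289.07046656 211.55851031]]
18.700000000000003
```

```bash
cat >> h.py <<'E'
P=np.array([572.5,-284.1,np.radians(22.05)])
def gotoz(pos,yaws):
    q0=get_obs()["joint_pos"];c=[]
    for y in yaws:
        q=solve_ik(list(pos),[180,0,y])
        if q is not None: c.append((np.abs(np.array(q)-q0).max(),y))
    y=min(c)[1];goto(list(pos),[180,0,y]);return y
def st(m=""):
    o=get_obs();print(m,round(o["t"],2),np.round(o["tcp_pos"],1),np.round(o["wrist_force"],1),"grip",round(o["grip_width"],1),round(o["grip_force"],1))
    return o
E
python3 - <<'E'
from h import *
U=lambda x,y:((x+.5)/1.5625-.5,(y+.5)/1.5625-.5)
tr=[((85,85,22),U(303,278)),((85,-85,22),U(378,268)),((-85,-85,22),U(388,345)),((-85,85,22),U(313,353))]
sc=[((-85,-85,22),(264,199)),((-85,85,22),(316,198)),((85,85,22),(321,229)),((85,-85,22),(263,230))]
p,r=fit({"top":tr,"scene":sc},[525,80,0.1]);print("tray",p,np.round(r,1))
s=w(P,[[-52,38,112]])[0];print(s)
print(gotoz([s[0],s[1],190],[112.05,-67.95]));st("above")
b=get_image("top");a=get_image("scene")
import cv2
cv2.imwrite("pics/t2.png",np.hstack([cv2.resize(b[140:250,270:400],(390,330)),cv2.resize(a[90:250,110:250],(390,330))])[:,:,::-1])
E
```

```text
tray [5.27568633e+02 8.64652425e+01 1.22282790e-01] [-0.4 -1.8  0.5 -0.3 -0.9 -0.7 -2.4 -0.7 -2.  -3.4 -2.1 -2.7  0.9 -1.9
 -0.2 -2.6]
[ 510.03766532 -268.40105907  112.        ]
112.05
above 2.71 [ 509.7 -269.4  190.1] [-0.2 -0.2  0.9] grip 85.2 0.0
```

View pics/t2.png

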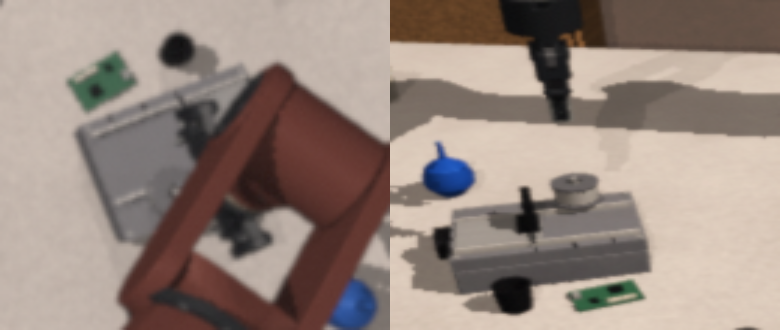

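Left half: the open fingers straddle the reel along the intake's x. Right half: the fingertips sit at scene col ≈171, against ≈176.5 for the reel. I'll check whether perspective explains that.

```bash
python3 - <<'E'
from h import *
print(proj("scene",[[510,-269,190],[510,-269,112],[510,-269,106]]))
d=w(P,[[-52-45,38,190],[-52+45,38,190]]);print(d,proj("scene",d),proj("top",d))
E
```

```text
[[172.38043116 152.5028418 ]
 [175.72075216 175.53189745]
 [175.96723925 177.2312446 ]]
[[ 468.32911852 -285.29475977  190.        ]
 [ 551.74621212 -251.50735836  190.        ]] [[171.56985819 146.32950704]
 [173.648259   159.15171257]] [[340.25542194 215.63759856]
 [328.95847465 187.68616793]]
```

Perspective does explain it: TCP predicted at col 172. Next I descend, grip and lift.

```bash
python3 - <<'E'
from h import *
s=w(P,[[-52,38,0]])[0]
move_l([s[0],s[1],120],speed=200);move_l([s[0],s[1],73],speed=80);st("down")
grip(45,40);st("gripped")
move_l([s[0],s[1],78],speed=30);st("up5")
move_l([s[0],s[1],150],speed=90);st("up")
import cv2
b=get_image("top");a=get_image("scene")
cv2.imwrite("pics/t3.png",cv2.resize(a[90:250,110:250],(525,600))[:,:,::-1])
E
```

```text
down 4.04 [ 510.1 -268.4   72.8] [-0.6 -0.8  1.1] grip 85.3 0.0
gripped 4.47 [ 511.  -269.1   74.3] [0.  0.2 4.8] grip 51.5 42.1
up5 4.78 [ 509.6 -268.1   77.6] [ 0.4 -0.4 -0.9] grip 51.5 41.8
up 5.73 [ 509.5 -268.   149.3] [-0.9  0.2 -1.3] grip 51.1 41.8
```

View pics/t3.png

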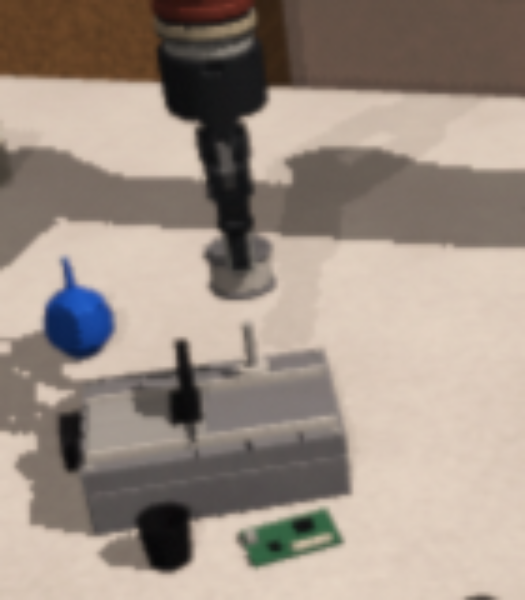

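The reel (scene crop ≈(240,265)) hangs upright in the fingers, clear of the bare spindle. I'll carry it to the tray and lower until contact.

```bash
python3 - <<'E'
from h import *
o=get_obs();yaw=o["ee_rot"][2];print(o["ee_rot"])
t=[526,85]
y=112.05
q=solve_ik([*t,150],[180,0,y]);print(np.round(q-o["joint_pos"],0))
move_l([*t,150],speed=180);st()
move_l([*t,40],speed=120);move_l([*t,14],speed=40);wait(.3)
f0=get_obs()["wrist_force"][2]
z=14
while z>2:
    z-=1;move_l([*t,z],speed=20);wait(.08);o=get_obs()
    if o["wrist_force"][2]-f0>3: break
o=st("contact z=%d f0=%.1f"%(z,f0))
E
```

```text
[-1.79932268e+02 -1.01463018e-01  1.12051111e+02]
[36. -5.  6.  0. -1. 36.]
 7.95 [526.   84.3 149.9] [ 0.7 -0.9 -0.8] grip 51.5 41.8
contact z=7 f0=-1.7 12.45 [526.3  85.    7.4] [0.1 0.2 2.5] grip 51.6 42.1
```

```bash
python3 - <<'E'
from h import *
t=[526,85]
grip(85);st("open");wait(.2)
move_l([*t,60],speed=80);move_l([*t,150],speed=200)
g=w(P,[[-13,-15,0]])[0]
print(g,gotoz([g[0],g[1],190],[22.05,-157.95]))
st()
import cv2
a=get_image("scene");b=get_image("top")
for c in("scene","top"):print([(round(d["score"],2),np.round(d["extent"],1).tolist()) for d in spot_in("reel",c)[:2]])
print(proj("scene",[[526,85,22]]),proj("top",[[526,85,22]]))
cv2.imwrite("pics/t4.png",np.hstack([cv2.resize(a[180:240,250:330],(400,300)),cv2.resize(b[165:240,180:280],(400,300))])[:,:,::-1])
E
```

```text
open 12.88 [526.   85.    6.9] [-0.7  0.3 -0.1] grip 84.9 0.0
[ 566.08209783 -302.88325136    0.        ] 22.05
 15.96 [ 565.9 -301.6  189.1] [0.5 0.2 0.5] grip 85.3 0.0
[(0.71, [292.1, 209.8, 15.1, 20.3])]
[(0.68, [220.6, 197.9, 13.1, 12.7])]
[[289.57649673 209.99183314]] [[220.56256398 198.28751461]]
```

View pics/t4.png

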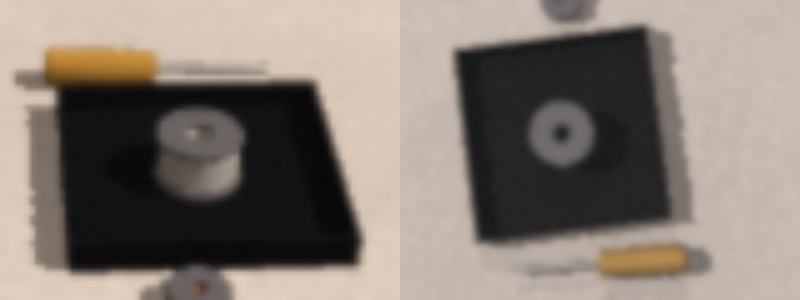

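The reel lies flat and centred in the tray (scene crop (200,150), top crop (562,133)). Now the gate.

```bash
python3 - <<'E'
from h import *
g=lambda y,z:w(P,[[-13,y,z]])[0].tolist()
grip(55);move_l(g(-15,130),speed=150);move_l(g(-15,78),speed=80);st("down")
grip(5,70);o=st("gripped")
c,s=np.cos(P[2]),np.sin(P[2])
loc=lambda p:np.round([c*(p[0]-P[0])+s*(p[1]-P[1]),-s*(p[0]-P[0])+c*(p[1]-P[1])],1)
print(loc(o["tcp_pos"]))
for y in(0,26):
    move_l(g(y,78),speed=50);wait(.3);o=st();f=o["wrist_force"];print(loc(o["tcp_pos"]),"fy",-s*f[0]+c*f[1])
import cv2
a=get_image("scene");b=get_image("top")
cv2.imwrite("pics/t5.png",np.hstack([cv2.resize(a[160:240,120:220],(400,320),interpolation=3),cv2.resize(b[150:230,285:385],(400,320),interpolation=3)])[:,:,::-1])
E
```

```text
down 17.92 [ 566.3 -303.    78.1] [ 0.2  0.2 -0.2] grip 54.8 0.0
gripped 18.4 [ 566.8 -303.9   78.9] [ 0.1 -2.7  1.4] grip 7.9 71.9
[-12.7 -16.2]
 19.15 [ 561.  -289.7   78.9] [ 0.2 -5.3  5.2] grip 8.0 72.4
[-12.8  -0.9] fy -4.938166865003708
 20.12 [ 551.7 -267.1   78.9] [ 0.8 -8.1  3.4] grip 7.9 72.1
[-12.9  23.5] fy -7.855295525749804
```

View pics/t5.png

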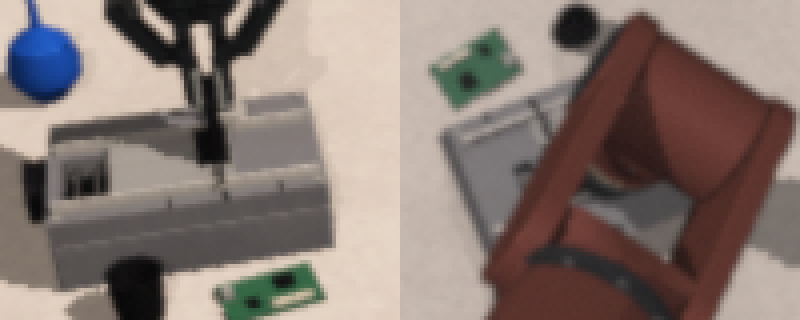

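The pointer (scene crop col ≈221) is at the middle mark, about 2 mm short of the midpoint (225) between the outer marks at 169 and 281. I'll nudge it 2.5 mm, check and hand in.

```bash
python3 - <<'E'
from h import *
g=w(P,[[-13,28.5,78]])[0].tolist()
move_l(g,speed=20);wait(.8);o=st()
c,s=np.cos(P[2]),np.sin(P[2]);f=o["wrist_force"]
print(-s*(o["tcp_pos"][0]-P[0])+c*(o["tcp_pos"][1]-P[1]),"fy",-s*f[0]+c*f[1])
import cv2
a=get_image("scene");cv2.imwrite("pics/t6.png",cv2.resize(a[180:230,130:205],(750,500),interpolation=3)[:,:,::-1])
E
```

```text
21.29 [ 550.9 -265.    78.9] [ 1.9 -9.2  2.1] grip 8.2 72.1
25.8185462260332 fy -9.236214345659874
```

View pics/t6.png

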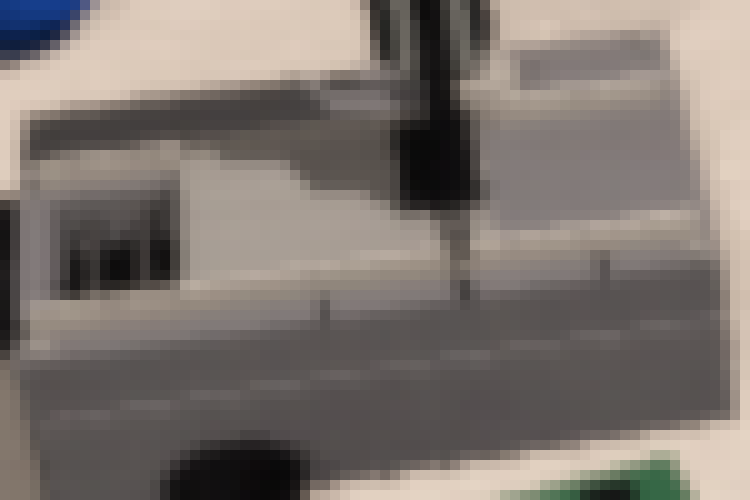

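The pointer at (462,270) now runs straight into the middle mark at (463,290), with the outer marks at 323 and 603 (midpoint 463).

```bash
python3 -c "
from station import *
print(sign_off())"
```

```text
the job is handed in; nothing more can be done
None
```

The job is handed in: the reel lies flat and released in the tray, and the fingers hold the gate with its pointer on the middle mark; no verdict came back from the hand-in.

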